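# Seat and clamp a bearing housing in the fixture

### The arm

A 6-joint arm with a two-finger parallel gripper is mounted at the origin on the work surface. World frame = base frame: x ahead of the robot, y to its left, z up, the work surface at z = 0. Lengths are in m, angles in rad, forces in N, time in s.
With the tool pointing down it reaches from about 0.3 to 0.825 m from the base axis. Payload 5.4 kg.
Tool frame: the origin (TCP) lies at the very end of the fingers, on their centre line; the grasp point (between the pads) lies 19 mm behind it; z points along the fingers, y is the line along which they close (so a half turn about z gives the same grasp; the last joint's range is limited). The gripper opens to 92 mm and grips with 3 to 60 N. Pads are 20 mm wide; open, the fingers measure 128 mm over their backs; the gripper's body (75 mm by 189 mm) begins 69 mm behind the grasp point.
Start: joints at [0.903, 0.158, 1.597, -0, 1.386, -0.21], TCP at [0.254, 0.516, 0.215] pointing down, gripper open.
Joint ranges: [-2.91, 2.91], [-0.94, 2.29], [0.18, 2.7], [-1.29, 4.43], [0.17, 2.64], [-3, 3]. Speed limits (rad/s): [2.57, 2.57, 3.14, 3.14, 3.14, 3.14].

### API

Orientations are given as a rotation vector (axis times angle).
In Python, from workcell import bot gives the robot as it stands. Calls block until the motion is done:
- bot.goto(position, orientation): joint-space move of the TCP to a pose.
- bot.line_to(position, rot=None, max_speed=0.15): straight line of the TCP; rot=None keeps the orientation; max_speed is the mean speed in m/s.
- bot.set_joints(angles): joint-space move.
- bot.set_gripper(opening, newtons=None): opening from 0.0 (shut) to 1.0 (fully open); newtons is the grip in N (None keeps the last); returns when the fingers have stopped.
- bot.hold(seconds).
- bot.inverse_kinematics(position, orientation): joint angles nearest the present ones, or None.
- bot.read_camera(name): name is "side" or "top" or "wrist"; returns a dict with "pixels" (480x640x3 uint8, blue, green, red), "fx", "fy", "cx", "cy" (pixels), "R" (3x3) and "t" (3): a world point X has camera coordinates R X + t. Camera axes: x right, y down, z forward; pixel columns grow to the right and rows downward; lengths in m; the calibration is good to about 2 mm. A picture is of the moment at which its call begins. There is no depth.
A pose or a line that the arm cannot do raises bot.MotionError and nothing moves.
- bot.job_done(): hands the job in; it is judged then, once.
Readings, each from a call of its own:
- bot.current_clock(): time.
- bot.current_joints(): joint angles.
- bot.current_joint_vel(): joint speeds.
- bot.current_effort(): joint torques, N m.
- bot.current_ee_pos(): TCP position.
- bot.current_tool_rot(): TCP orientation.
- bot.current_contact_force(): force on the tool from outside, world axes, zero at the start.
- bot.current_ft_torque(): the same for the moment, N m.
- bot.current_opening(): opening from 0.0 (shut) to 1.0 (fully open).
- bot.current_grip_force(): force on a finger pad.
Only numpy, scipy, OpenCV 4.12 (cv2) and the standard library are available. Lean on these libraries where they do the work, as an engineer would, in place of code of your own. Each camera call takes 0.05 s, during which the arm holds its last target. There are 200 camera calls.

### The job

On the dark steel fixture plate, push the loose bearing housing, without lifting it, into the corner of the fixture so that its long side sits flush against the fence and its end is against the end stop. Then push the ball-ended cam lever round, anticlockwise seen from above, until the cam is tight on the housing, and come away leaving it clamped. Do not disturb the other things on the bench.

Things in the scene. Friction and masses are not known exactly. Their poses are not given: they have to be found in the camera images.
- jig: Clamping fixture, screwed down: dark steel base plate 200 (x) x 360 (y) x 10 mm. Origin: centre of its underside. +x points across it to the fence, +y along the fence to the end stop. In its frame the fence's working face is the plane x = +70 mm, the stop's y = +130 mm; the seated housing's origin is at x = +40, y = +65, z = +10 mm. The plate before the fence is free for sliding where y < 50.
- fence: The long steel fence bar fixed on the plate's far side: 20 x 270 mm, 16 mm high (its top is 26 mm above the bench). Origin: centre of its underside, at x = +80, y = +15, z = +10 mm in the jig frame.
- stop: The short steel end-stop block fixed on the plate at the +y end of the fence: 45 (x) x 22 (y) mm, 16 mm high (top 26 mm above the bench). Origin: centre of its underside, at x = +47.5, y = +141, z = +10 mm in the jig frame.
- housing: Loose aluminium bearing housing, flat on the fixture plate: flange 60 (x) x 130 (y) x 14 mm with a round boss, 44 mm across, rising 22 mm from its middle (36 mm high in all); 0.27 to 0.53 kg, 2 to 9 N to slide. Origin: centre of its underside. It starts within 0.3 rad of the jig's axes: its +x long side goes to the fence, its +y end to the stop.
- edge_a (a point): Point on the housing's +x long side, near its -y end (30, -55, 7 mm in the housing frame).
- edge_b (a point): Point on the housing's +x long side, near its +y end (30, 55, 7 mm in the housing frame).
- end_mid (a point): Point on the housing's +y end face (10, 65, 7 mm in the housing frame).
- cam (a joint): Cam clamp on the near side: lever angle (rad), 0 = open, anticlockwise from above, limit 1.5. At 0 the lever points 80 degrees from the jig's +x towards +y; it swings to -x. Cam: steel disc 44 mm across, 18 thick, 6 mm off its pivot. Open, it clears a housing at the fence by 5 mm; it meets a seated housing at about 1.17. It stays where left; 1.5 N at the ball turns it, about 10 N sets it tight.
- cam_pivot (a point): Top of the cam's hub on its pivot axis, at x = -15.2, y = +80, z = +40 mm in the jig frame. The hub is 26 mm in diameter.
- cam_ball (a point): Centre of the black ball, 28 mm in diameter, on the end of the lever: 98 mm from the pivot axis and 61 mm above the bench. The lever is an 11 mm round bar rising from the hub to the ball.
- spare: A second housing, the same as the first, lying on the bench to the right of the fixture: to be left alone. Origin: centre of its underside.
- bolt: Dark hexagon bolt standing on its head on the fixture plate's near side: head 21 mm across and 8 mm high, shank 12 mm, 48 mm high in all. Origin: centre of its underside. Leave alone.
- tin: Round lidded tin, 68 mm in diameter, 50 mm high, standing on the bench to the right of the fixture. Origin: centre of its underside. Leave alone.
- collar: Steel shaft collar lying flat, 42 mm outside and 21 mm inside diameter, 15 mm high, on the bench to the left of the fixture. Origin: centre of its underside. Leave alone.
- wrench: Spanner 200 mm long lying on the bench to the left of the fixture. Leave alone.
- hammer: Hammer 280 mm long lying on the bench to the right. Leave alone.
- punch: Round steel punch, 12 mm thick and 122 mm long, lying on the bench to the left of the fixture. Leave alone.

How it is judged:
By the outcome, as a careful person would: the job done as asked, in the order asked, and still so for the second after the job is handed in, with the robot touching nothing.
It also fails if it takes over 67 s, if anything falls off the work surface, if the arm or the gripper's body presses on something with over 40 N, if the wrist force passes 120 N, or if a joint passes its speed limit or range.

## Working session

There is one attempt and no reset: what is moved stays moved. The work goes in short steps, each a Python script; the robot and the scene stay as the last script left them, time stands still between calls to the robot, and variables do not carry over. Pictures are saved under pics/ and viewed, at most 10 in all, crops included, and the job is handed in when it is done.

```bash
mkdir -p pics; python3 - <<'E'
from workcell import bot
import cv2,pickle
d={}
for n in ("top","side"):
    c=bot.read_camera(n); d[n]=c; cv2.imwrite(f"pics/{n}0.png",c["pixels"]); print(n,c["fx"],c["cx"],c["cy"],c["R"],c["t"])
pickle.dump(d,open("c0.pkl","wb"))
print(bot.current_clock(),bot.current_tool_rot())
E
```

```text
top 457.19513664122763 321.7029422909852 236.53019760660385 [[ 0.00635882 -0.99996692  0.00507256]
 [-0.99710594 -0.00672477 -0.07572659]
 [ 0.07575819 -0.00457635 -0.99711572]] [-0.07925142  0.55836905  1.27064297]
side 540.8630469022108 314.3719894262466 240.0640907460065 [[-0.97916167 -0.2029389   0.00763073]
 [-0.15664663  0.7308255  -0.66434624]
 [ 0.12924496 -0.6516977  -0.74738601]] [0.53194712 0.16603997 1.14011013]
0.1 [-7.12722566e-01 -3.05895194e+00  2.37112921e-03]
```

View pics/top0.png

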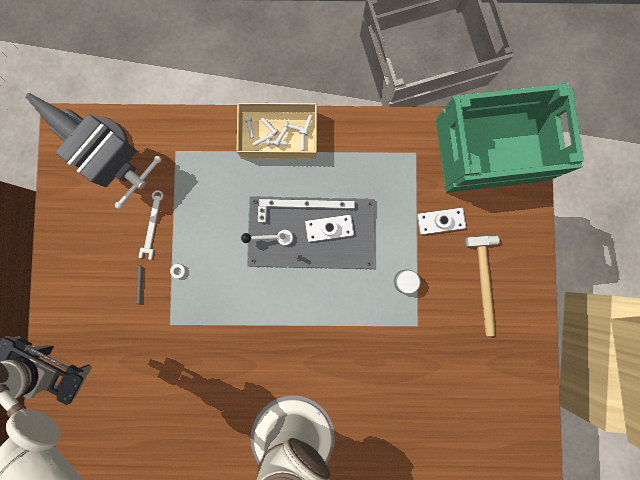

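View pics/side0.png

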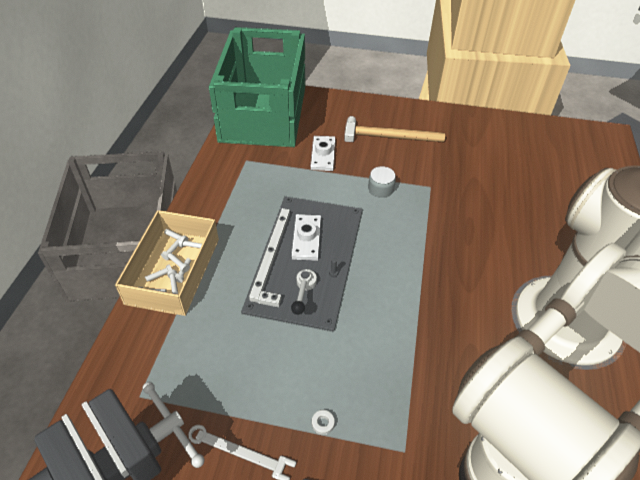

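The top view shows the plate at about (249..376, 198..268), with the fence on its far side. The stop is at (263,214), the housing at (330,229), the cam hub at (286,238) with its ball at (246,238), and the bolt near (303,259). The side view agrees. Next I'll get a closer look with the wrist camera.

```bash
cat > h.py <<'E'
from workcell import bot
import numpy as np, cv2, pickle
from scipy.spatial.transform import Rotation as Ro
def ray(c,uv,z):
    "pixel(s) -> world xy on the plane at height z"
    uv=np.atleast_2d(np.asarray(uv,float)); d=np.c_[(uv[:,0]-c["cx"])/c["fx"],(uv[:,1]-c["cy"])/c["fy"],np.ones(len(uv))]@c["R"]
    C=-c["R"].T@c["t"]; return (C+d*((z-C[2])/d[:,2])[:,None])[:,:2]
def down(a):
    "tool pointing down, tool y axis (closing line) at world heading a"
    y=np.array([np.cos(a),np.sin(a),0]);z=np.array([0,0,-1.]);return Ro.from_matrix(np.c_[np.cross(y,z),y,z]).as_rotvec()
E
python3 - <<'E'
from h import *
d=pickle.load(open("c0.pkl","rb"));c=d["top"]
print("plate",ray(c,[(249,198),(376,199),(376,268),(249,268)],.01).round(3))
print("hub,housing,ball,bolt",ray(c,[(286,238)],.04),ray(c,[(330,228)],.036),ray(c,[(246,238)],.061))
m=ray(c,[(312,233)],.01)[0]; print(m)
for a in (np.pi/2,-np.pi/2):
  for x in (.06,.1):
    print(a,bot.inverse_kinematics([m[0]-x,m[1],.42],down(a)))
print(Ro.from_rotvec(bot.current_tool_rot()).as_matrix().round(2))
w=bot.read_camera("wrist"); T=Ro.from_rotvec(bot.current_tool_rot()).as_matrix()
print("cam in tool", T.T@(-w["R"].T@w["t"]-bot.current_ee_pos()), (w["R"]@T).round(2),w["fx"])
E
```

```text
plate [[ 0.669  0.133]
 [ 0.669 -0.231]
 [ 0.471 -0.23 ]
 [ 0.469  0.13 ]]
hub,housing,ball,bolt [[0.55268825 0.0238394 ]] [[ 0.58185817 -0.09858814]] [[0.55043565 0.13169077]]
[ 0.56965163 -0.04790449]
1.5707963267948966 [-0.3301419  -0.05267522  1.41854804  0.          1.77571983 -1.90093822]
1.5707963267948966 [-0.35843924 -0.15842946  1.51600541  0.          1.78401671 -1.92923557]
-1.5707963267948966 [-3.30141896e-01 -5.26752161e-02  1.41854804e+00 -4.44089210e-16
  1.77571983e+00  1.24065443e+00]
-1.5707963267948966 [-3.58439242e-01 -1.58429461e-01  1.51600541e+00 -4.44089210e-16
  1.78401671e+00  1.21235708e+00]
[[-0.9   0.44 -0.  ]
 [ 0.44  0.9  -0.  ]
 [ 0.   -0.   -1.  ]]
cam in tool [ 0.06693615 -0.00047474 -0.17013782] [[ 0.    1.    0.  ]
 [-0.97  0.   -0.24]
 [-0.24  0.    0.97]] 420.66857663708674
```

```bash
python3 - <<'E'
from h import *
bot.goto([.635,-.048,.25],down(np.pi/2))
c=bot.read_camera("wrist"); pickle.dump(c,open("w1.pkl","wb")); cv2.imwrite("pics/w1.png",c["pixels"])
print(bot.current_clock(),bot.current_joints())
E
```

```text
2.625 [-2.63494479e-01  2.96670106e-01  1.36528038e+00  1.85538796e-04
  1.47975085e+00 -1.83552269e+00]
```

View pics/w1.png

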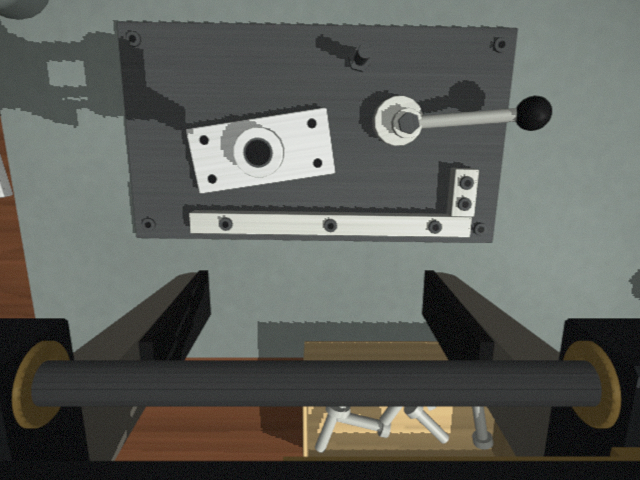

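The wrist view is clear. The plate corners are (114,21), (517,28), (493,243) and (135,237), and the fence's working edge runs along row ~214. The stop face is at column ~453, the flange corners are (187,130), (327,108), (335,173) and (201,194), the ball is at (534,113), and the bolt is near (358,60).

```bash
python3 - <<'E'
from h import *
c=pickle.load(open("w1.pkl","rb")); g=cv2.cvtColor(c["pixels"],cv2.COLOR_BGR2GRAY)
m=((g>150)*255).astype(np.uint8); m[250:]=0
cs,_=cv2.findContours(m,cv2.RETR_EXTERNAL,cv2.CHAIN_APPROX_NONE)
def rect(px,z):
    k=min(cs,key=lambda q:-cv2.pointPolygonTest(q,px,True)); w=ray(c,cv2.convexHull(k)[:,0]+0.,z)
    return cv2.minAreaRect((w*1000).astype(np.float32)),w
for n,px,z in (("housing",(310,150),.024),("fence",(280,226),.026)):
    r,w=rect(px,z); print(n,r,cv2.boxPoints(r).tolist())
P=ray(c,[(114,21),(517,28),(493,243),(135,237)],.01); print("plate",P.round(4),"centre",P.mean(0))
e=P[[1,2]].mean(0)-P[[0,3]].mean(0); print("y heading",np.arctan2(e[1],e[0])-np.pi/2,np.linalg.norm(e))
F=ray(c,[(190,213),(450,217)],.026); print("fence edge",F, np.arctan2(*(F[1]-F[0])[::-1])-np.pi/2)
print("stop face",ray(c,[(453,175),(452,212)],.026))
# ball
b=((g<45)*255).astype(np.uint8)[85:140,512:560]; M=cv2.moments(b,True); px=(512+M["m10"]/M["m00"],85+M["m01"]/M["m00"]); print("ball",px,ray(c,[px],.061))
print("hub",ray(c,[(408,122)],.045),"bolt base/top",ray(c,[(358,60)],.02),ray(c,[(358,60)],.058))
cv2.imwrite("pics/bolt.png",cv2.resize(cv2.convertScaleAbs(c["pixels"][20:150,300:460],alpha=1.8),None,fx=5,fy=4.5))
E
```

```text
housing ((585.5966796875, -98.1785888671875), (59.333641052246094, 129.41258239746094), 8.60335922241211) [[546.5840454101562, -38.63835525512695], [565.9432983398438, -166.59474182128906], [624.6093139648438, -157.7188262939453], [605.2500610351562, -29.762435913085938]]
fence ((633.7529907226562, -32.52149963378906), (64.15110778808594, 272.2806701660156), 0.11584831774234772) [[601.4022216796875, 103.55370330810547], [601.9527587890625, -168.72640991210938], [666.103759765625, -168.59671020507812], [665.55322265625, 103.68341064453125]]
plate [[ 0.4726 -0.2279]
 [ 0.4776  0.1322]
 [ 0.6768  0.1313]
 [ 0.6712 -0.2293]] centre [ 0.5745414  -0.04842027]
y heading -0.01450535153723953 0.36042017857410774
fence edge [[ 0.64352167 -0.16744676]
 [ 0.64689935  0.0805958 ]] -0.013616469678545684
stop face [[0.6069954  0.08025266]
 [0.64204363 0.0821189 ]]
ball (532.9667738478028, 112.7727759914255) [[0.5525977  0.13043684]]
hub [[0.55978214 0.03166382]] bolt base/top [[ 0.50615802 -0.01037972]] [[ 0.51201498 -0.01392506]]
```

View pics/bolt.png

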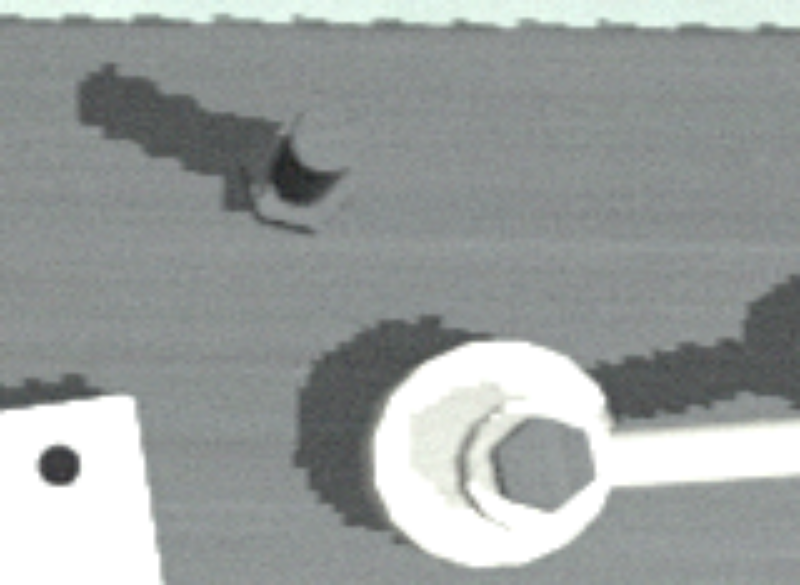

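The crop shows the bolt near pixel (361,57), about (-66, 41) mm in the jig frame and well clear of my path. The jig centre is at (0.5745, -0.0484) with a heading of about -0.014 rad. The housing is at about (12, -50) mm in the jig frame, turned +0.165 rad. I'll push it flush to the fence first, with both open fingertips.

```bash
cat >> h.py <<'E'
TH=-.014; JC=np.array([.5748,-.0484]); JR=np.array([[np.cos(TH),-np.sin(TH)],[np.sin(TH),np.cos(TH)]])
def J(x,y,z): "jig mm -> world m (z in m above the bench)"; return np.r_[JC+JR@[x/1000,y/1000],z]
def unJ(p): return (JR.T@(np.asarray(p)[:2]-JC)*1000).round(1)
def press(d,limit,maxmm,step=1.,v=.04):
    "step along jig direction d until the opposing force rises above limit"
    d=JR@np.asarray(d,float); f0=bot.current_contact_force()[:2]; p=np.array(bot.current_ee_pos()); log=[]
    for i in range(int(maxmm/step)):
        p[:2]+=d*step/1000; bot.line_to(p,max_speed=v); f=-(bot.current_contact_force()[:2]-f0)@d; log.append(round(float(f),1))
        if f>limit: break
    print("press",log,"at",unJ(bot.current_ee_pos()),"t",bot.current_clock())
    return log
E
python3 - <<'E'
from h import *
a=TH+np.pi/2
bot.goto(J(-54,-54,.10),down(a)); bot.line_to(J(-54,-54,.015),max_speed=.12)
f0=bot.current_contact_force()
bot.line_to(J(-6,-54,.015),max_speed=.04); print(bot.current_contact_force()-f0,bot.current_clock())
press([1,0],18,12)
E
```

```text
[-1.07544158 -0.01880158 -1.12410639] 5.6417
press [0.2, 2.0, 0.6, 0.0, 1.3, 4.5, 6.8, 9.6, 14.6, 18.3] at [ -0.1 -54.1] t 8.1417
```

```bash
python3 - <<'E'
from h import *
bot.line_to(J(-20,-54,.015),max_speed=.1); bot.line_to(J(-20,-54,.11),max_speed=.2); bot.set_gripper(0.0)
bot.goto(J(39,-145,.10),down(TH)); bot.line_to(J(39,-145,.015),max_speed=.12)
f0=bot.current_contact_force(); 
bot.line_to(J(39,-22,.015),max_speed=.05); print(bot.current_contact_force()-f0,unJ(bot.current_ee_pos()),bot.current_clock())
press([0,1],18,25,1.5)
c=bot.read_camera("top"); cv2.imwrite("pics/t2.png",cv2.resize(c["pixels"][180:290,230:390],None,fx=5,fy=5))
E
```

```text
[-1.15915238 -2.84913412 -1.38390322] [ 39.  -22.1] 15.3
press [0.6, -0.7, -0.5, -0.7, -1.1, -2.0, -1.2, -0.9, 1.1, 7.0, 10.5, 14.5, 19.1] at [39.  -8.6] t 18.55
```

View pics/t2.png

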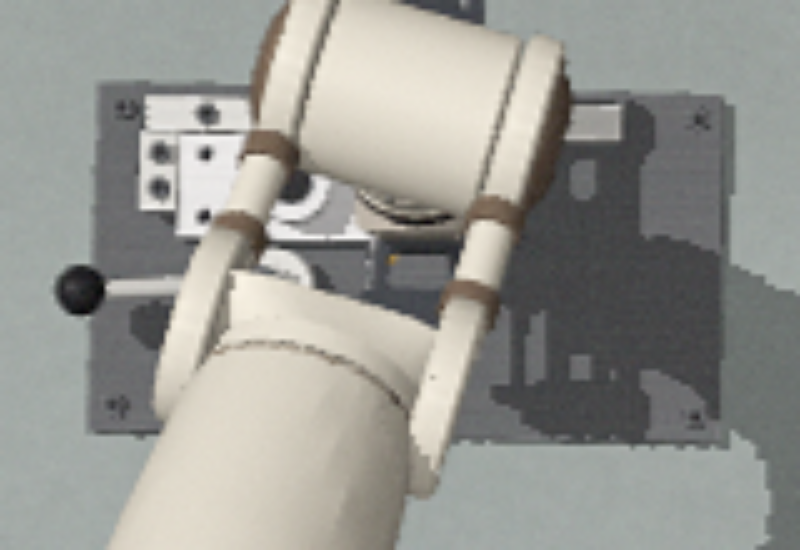

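The housing's end is against the stop and the push force rose sharply. I'll back off and check flushness with the wrist camera before clamping.

```bash
python3 - <<'E'
from h import *
bot.line_to(J(39,-25,.015),max_speed=.1); bot.line_to(J(39,-25,.12),max_speed=.25)
bot.goto(J(90,60,.22),down(TH+np.pi/2))
c=bot.read_camera("wrist"); pickle.dump(c,open("w3.pkl","wb")); cv2.imwrite("pics/w3.png",c["pixels"]); print(bot.current_clock())
E
```

```text
20.875
```

View pics/w3.png

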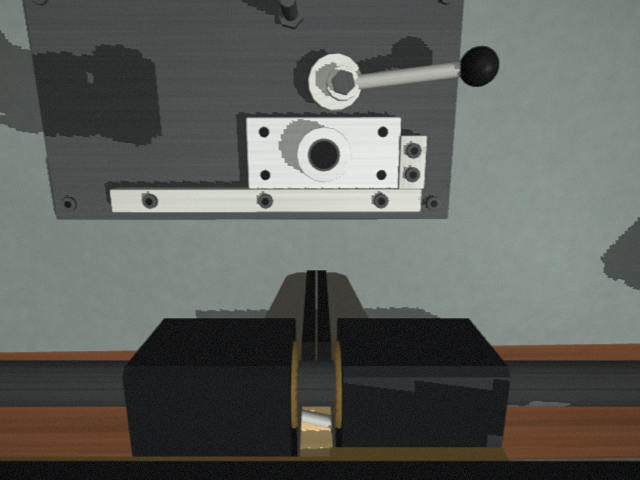

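The housing is flush to the fence (row ~189) and against the stop (column ~400), and the lever is still open. Next I'll sweep the ball round.

```bash
cat >> h.py <<'E'
def lever(q,off=24,z=.052,r=98):
    p=np.deg2rad(80)+q; e=np.array([np.cos(p),np.sin(p)]); t=np.array([-e[1],e[0]])
    xy=np.array([-15.2,80])+r*e-off*t
    return J(*xy,z),down(TH+p-np.pi),JR@t
E
python3 - <<'E'
from h import *
p,o,t=lever(0,38,.13); bot.goto(p,o); p,o,t=lever(0,38); bot.line_to(p,o,max_speed=.12)
F0=bot.current_contact_force()[:2]; log=[]
q=-.1
while q<1.5:
    q+=.08 if q<1.05 else .015
    p,o,t=lever(q); bot.line_to(p,o,max_speed=.06 if q<1.05 else .03)
    f=-(bot.current_contact_force()[:2]-F0)@t; log.append((round(q,2),round(float(f),1)))
    if f>15 or (q<1.05 and f>12): break
print(log,bot.current_clock(),bot.current_joints().round(2))
E
```

```text
[(-0.02, -0.8), (0.06, 0.3), (0.14, -0.7), (0.22, -0.7), (0.3, -1.3), (0.38, -0.3), (0.46, 0.3), (0.54, -0.3), (0.62, -1.2), (0.7, -0.2), (0.78, -1.0), (0.86, 0.1), (0.94, -0.7), (1.02, -0.7), (1.1, -0.5), (1.11, 0.5), (1.13, 0.5), (1.14, 0.1), (1.16, -0.7), (1.17, 0.6), (1.19, 1.1), (1.2, 2.2), (1.22, 3.4), (1.23, 3.8), (1.25, 4.1), (1.26, 6.0), (1.28, 6.1), (1.29, 7.1), (1.31, 8.9), (1.32, 8.7), (1.34, 10.2), (1.35, 10.1), (1.37, 13.3), (1.38, 12.9), (1.4, 14.8), (1.41, 14.2), (1.43, 17.4)] 34.55 [-0.07  0.12  1.99  0.01  1.03  0.26]
```

```bash
python3 - <<'E'
from h import *
q=1.4
p,o,t=lever(q,50); bot.line_to(p,o,max_speed=.1); p[2]=.2; bot.line_to(p,o,max_speed=.25)
bot.goto(J(90,60,.24),down(TH+np.pi/2)); bot.hold(.3)
c=bot.read_camera("wrist"); cv2.imwrite("pics/w4.png",c["pixels"]); print(bot.current_clock())
E
```

```text
37.875
```

View pics/w4.png

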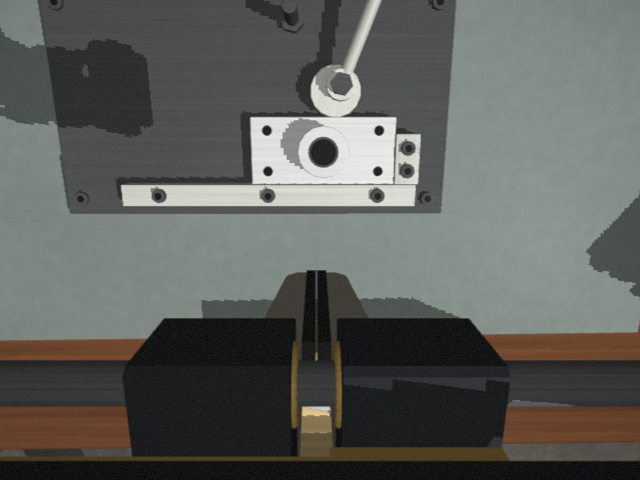

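The cam disc bears on the flange at about (337,113). The lever has swung round to about (375,0), the housing is flush to the fence and stop, and the bolt is untouched at (290,17). I'm handing in.

```bash
python3 -c "
from workcell import bot
print(bot.job_done())"
```

```text
the job is handed in; nothing more can be done
None
```

I pushed the housing flush against the fence and the end stop, tightened the cam on it (about 17 N at the ball), backed the arm clear, and handed the job in at about 38 s; no verdict came back.

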